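Open the cap case at the spice packing bench

TASK

Open the green cap case so that the jar caps inside can be reached: press its blue thumb tab down and, keeping it down, slide the orange cover open all the way along its rails until it latches open, then let go so that the tab stands up again. The catch is two-way (too light or too deep a press both block the cover), so feel for the right depth and do not force it; leave the two jars and the tin standing where they are.

Things in the scene. Friction and masses are not known exactly. Their poses are not given: they have to be found in the camera images.
- case: open-topped green case of jar caps, 200 x 130 mm, 68 mm high, screwed to the bench. Origin: centre of its underside, z up. Its x axis is the direction in which the cover slides open; the cover then sticks out past the +x end of the case by 85 mm.
- cover (a joint): how far the flat orange cover (194 x 122 mm, upper face 73 mm above the bench) has slid open along the case's +x, in m: 0 shut, 0.088 end stop. Friction 1.5 N; stays where left. Half way (37 to 51 mm) is a notch where a tab let up locks again until pressed to the same depth. From 0.083 a tab let go springs up and holds the cover open.
- tab (a joint): how far the thumb tab is pressed straight down, in m: 0 up (sprung), 0.018 lowest stop. Spring: 2.3 N at first touch plus 0.3 N per mm. Its tooth is free to slide only in a band of press depth 3 mm high, the middle of which lies anywhere from 4.7 to 13.3 mm (varies, cannot be seen); lighter or deeper, it blocks the cover 2 to 3 mm from shut: let the cover back, then try another depth.
- pad (a point): the point to press: middle of the flat top of the blue thumb tab; it moves with tab and cover. Shut and up: 53 mm from the case's middle towards -x, 100 mm above the bench. The flat is 38 mm (case x) by 40 mm (case y); at its +x end is a lip to push against, face 19 mm from this point, 12 mm high, 6 mm thick. Fully pressed, the flat is still 9 mm above the cover. Axes as the case's.
- jar_brown: bystander: closed round spice jar, brown with white cap, 58 mm across, 80 mm high. Origin: centre of its underside.
- jar_amber: bystander: closed round spice jar, amber with black cap, 58 mm across, 80 mm high. Origin: centre of its underside.
- tin: bystander: closed square metal tin with a brass lid, 64 x 64 mm, 72 mm high. Origin: centre of its underside.

How it is judged:
On the way:
1. the cover slides (more than 12 mm open) while the tab is held pressed (value of joint cover above 0.012 m and value of joint tab above 0.0015 m), for 0.1 s.
At the end, for the whole second after the job is handed in: the cover is open by more than 80 mm and at rest, latched with the tab up (pressed by less than 1.5 mm); both jars and the tin stand upright within 20 mm of where they were (value of joint cover above 0.08 m and value of joint tab below 0.0015 m and velocity of joint cover between -0.005 and 0.005 m/s and distance of each of jar_brown, jar_amber, tin from where it was at the start of the episode below 0.02 m and angle between each of jar_brown, jar_amber, tin's own z axis and vertical below 0.2 rad); the robot touches nothing.
It fails at once if the cover, its tab or the case is forced with more than 45 N (contact force between any of the arm, the fingers and case above 45 N).
It fails at once if a jar or the tin is knocked over (angle between any of jar_brown, jar_amber, tin's own z axis and vertical above 0.5 rad).
It also fails if it takes over 48 s, if anything falls off the work surface, if the arm or the gripper's body presses on something with over 40 N, if the wrist force passes 120 N, or if a joint passes its speed limit or range.

ROBOT

A 7-joint arm with a two-finger parallel gripper is mounted at the origin on the work surface. World frame = base frame: x ahead of the robot, y to its left, z up, the work surface at z = 0. Lengths are in m, angles in rad, forces in N, time in s.
With the tool pointing down it reaches from about 0.35 to 0.9 m from the base axis. Payload 8.1 kg.
Tool frame: the origin (TCP) lies at the very end of the fingers, on their centre line; the grasp point (between the pads) lies 19 mm behind it; z points along the fingers, y is the direction in which the jaws open and shut (so a half turn about z gives the same grasp; the last joint's range is limited). The gripper opens to 92 mm and grips with 3 to 60 N. Pads are 19 mm wide; open, the fingers measure 130 mm over their backs; the gripper's body (75 mm by 190 mm) begins 47 mm behind the grasp point.
Start: joints at [-1.389, 0.434, 0.025, 1.573, -0.012, 1.134, -0.075], TCP at [0.176, 0.6, 0.227] pointing down, gripper open.
Joint ranges: [-2.62, 2.62], [-0.44, 2.09], [-1.27, 1.32], [0.08, 2.57], [-1.32, 4.46], [0.12, 2], [-2.74, 2.74]. Speed limits (rad/s): [2.22, 2.22, 3.01, 3.01, 3.14, 3.14, 3.14].

INTERFACE

Orientations are given as a rotation vector (axis times angle).
In Python, from cell import observe, get_image, sign_off gives the robot as it stands.
- The arm moves only by the tool arm_command, never from a script. Its argument "deltas" is a list of rows, each an object with "xyz": the shift along the tool's x, y, z in cm, a list of three; "turn": the turn about the tool's z in degrees; "jaw": the closure in counts, from 0 (fully open) to 255 (shut). A call has 1 to 5 rows; each row is the pose to reach, as a shift and turn from the pose measured when the call began, along the tool's axes at that moment; what a row does not reach only later rows make up. A row lasts 1/12 s, in which the tool goes at most 41.7 mm and 7.16 degrees, less where a joint would pass 70% of its speed; a pose out of reach is approached as far as the arm can. A call with a gripper value outside its range is refused whole. The fingers move at their own pace and stop on an object; "force" is the grip in N (left out, the last holds). Time passes only in rows, so rows that repeat a pose let the fingers close. It gives the time, the measured TCP pose, the force and the opening at its end, in the units of the state.
- observe(): the state, without advancing time (a new reading comes with each control period).
- get_image(name): name is "scene" or "top"; returns a dict with "frame" (420x560x3 uint8, red, green, blue), "depth" (420x560 float32, m along the optical axis (not along the pixel's ray), 0 where there is no reading), "camera_matrix" (3x3 intrinsics, pixels), "cam_to_world" (4x4, takes a point from camera to world coordinates). Camera axes: x right, y up, looking along -z (the intrinsics and any distortion apply to the point x, -y, -z); pixel columns grow to the right and rows downward; lengths in m; the calibration is good to about 2 mm. A picture is of the moment at which its call begins.
- sign_off(): hands the job in, once; it reports no verdict.
The state is a dict: "clock": time; "joints": joint angles; "dq": joint speeds; "joint_efforts": joint torques, N m; "position": TCP position; "ee_rot": TCP orientation; "force": force on the tool from outside, world axes, zero at the start; "ft_torque": the same for the moment, N m; "width": opening from 0.0 (shut) to 1.0 (fully open).
Only numpy, scipy, OpenCV 4.12 (cv2) and the standard library are available. Lean on these libraries where they do the work, as an engineer would, in place of code of your own. Each camera call takes 0.05 s, during which the arm holds its last target.

## Working session

There is one attempt and no reset: what is moved stays moved. The work goes in short steps, Python scripts to look and compute and a tool call to move; the robot and the scene stay as the last step left them, time stands still between calls to the robot, and variables do not carry over. Pictures are saved under pics/ and viewed, and the job is handed in when it is done.

Besides the shell and the picture viewer there is one more tool, called after "Request:" as a command line: name --argument value ..., lists and objects as JSON in quotes. arm_command: Moves the arm, as the interface text tells. Its arguments: {"type":"object","properties":{"deltas":{"type":"array","items":{"type":"object","properties":{"xyz":{"type":"array","items":{"type":"number"}},"turn":{"type":"number"},"jaw":{"type":"number"}}}},"force":{"type":"number"}},"required":["deltas"]}

```bash
ls; mkdir -p pics; python3 - <<'E'
from cell import observe,get_image
import cv2,numpy as np
print(observe())
for n in("scene","top"):
    im=get_image(n); np.savez(n+".npz",**im)
    cv2.imwrite(f"pics/{n}0.png",im["frame"][:,:,::-1]); print(im["camera_matrix"],im["cam_to_world"])
E
```

```text
pics
{'clock': 0.0, 'joints': array([-1.38858187,  0.43520654,  0.02495351,  1.57408736, -0.01158805,
        1.13397306, -0.07509409]), 'dq': array([ 1.31188785e-03, -6.68390543e-04, -2.18594427e-03,  2.96187844e-04,
       -5.43711173e-05, -1.25980102e-03,  9.92502018e-04]), 'joint_efforts': array([ 5.04567215e-04, -6.67849731e+01,  9.84667428e-01, -3.14452851e+01,
       -6.05703495e-02,  4.31247451e-02,  1.77959864e-04]), 'position': array([0.17551918, 0.59932953, 0.22595872]), 'ee_rot': array([-4.45927838e-01, -3.10970580e+00,  2.39965368e-03]), 'force': array([-0.4652833 , -0.41585076, -0.18324361]), 'ft_torque': array([0.00515393, 0.01149557, 0.06501736]), 'width': 0.9997820395682694}
[[416.93762249   0.         284.7789408 ]
 [  0.         416.93762249 204.28965912]
 [  0.           0.           1.        ]] [[-0.55153945 -0.64400063  0.53015793  0.91879905]
 [ 0.83406075 -0.41653339  0.36172172  0.22328241]
 [-0.01212054  0.64168772  0.76687024  0.60875205]
 [ 0.          0.          0.          1.        ]]
[[461.90503001   0.         278.66516119]
 [  0.         461.90503001 214.07016045]
 [  0.           0.           1.        ]] [[ 0.02051483  0.99895418 -0.04086186  0.51701124]
 [-0.9996457   0.01980147 -0.01778678 -0.00811792]
 [-0.01695906  0.04121228  0.99900648  0.96895592]
 [ 0.          0.          0.          1.        ]]
```

View pics/scene0.png

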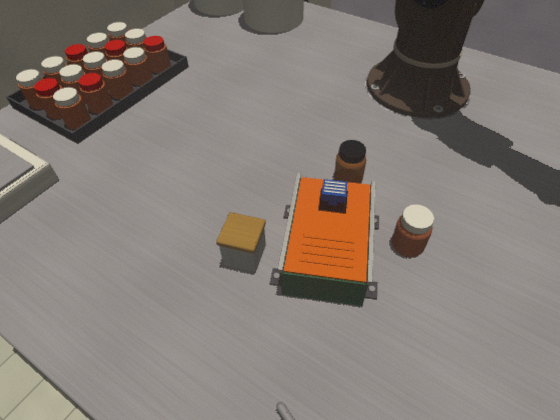

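View pics/top0.png

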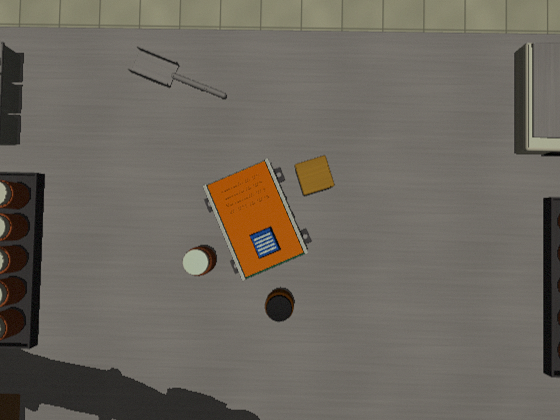

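```bash
cat > h.py <<'E'
import numpy as np,cv2
def ray(im,uv,z):
    K=im["camera_matrix"];T=im["cam_to_world"]
    p=np.linalg.inv(K)@np.array([uv[0],uv[1],1.]);d=T[:3,:3]@np.array([p[0],-p[1],-p[2]]);o=T[:3,3]
    return o+d*(z-o[2])/d[2]
def mask(im,k):
    h=cv2.cvtColor(im["frame"],cv2.COLOR_RGB2HSV)
    r={"orange":((5,200,150),(14,255,255)),"blue":((105,100,40),(130,255,255))}[k]
    m=cv2.inRange(h,*r);n,l,s,c=cv2.connectedComponentsWithStats(m)
    return (l==1+np.argmax(s[1:,4])).astype(np.uint8)
def pts(im,k,z):
    m=mask(im,k);c=max(cv2.findContours(m,cv2.RETR_EXTERNAL,cv2.CHAIN_APPROX_NONE)[0],key=cv2.contourArea)
    return np.array([ray(im,q,z)[:2] for q in c[:,0]]),m.sum()
E
python3 - <<'E'
from h import *
from scipy.spatial.transform import Rotation as R
for n in("top","scene"):
    im=np.load(n+".npz")
    for k,z in(("orange",.073),("blue",.1)):
        p,a=pts(im,k,z);h=cv2.convexHull(p.astype(np.float32)); r=cv2.minAreaRect(h)
        print(n,k,a,r); print(cv2.boxPoints(r))
im=np.load("top.npz")
m=mask(im,"blue");ys,xs=np.nonzero(m);print("blue depth-z")
K=im["camera_matrix"];T=im["cam_to_world"];d=im["depth"][ys,xs]
P=np.stack([(xs-K[0,2])/K[0,0]*d,-(ys-K[1,2])/K[1,1]*d,-d]);W=T[:3,:3]@P+T[:3,3:]
print(np.percentile(W[2],[5,25,50,75,95]))
for lo,hi in((.09,.106),(.106,.12)):
    s=W[:,(W[2]>lo)&(W[2]<hi)]; print(s.shape,s.mean(1), cv2.minAreaRect(s[:2].T.astype(np.float32)) if s.shape[1]>5 else 0)
print(R.from_rotvec([-.4459,-3.1097,.0024]).as_matrix().round(3))
E
```

```text
top orange 4096 ((0.544380784034729, 0.05432765185832977), (0.19109901785850525, 0.11965875327587128), 24.14232635498047)
[[ 0.43271828  0.06984369]
 [ 0.4816593  -0.03934878]
 [ 0.6560433   0.03881161]
 [ 0.6071023   0.14800408]]
top blue 309 ((0.4992654323577881, 0.03347895294427872), (0.045625507831573486, 0.040492963045835495), 24.428462982177734)
[[0.47012183 0.04247857]
 [0.486868   0.0056106 ]
 [0.528409   0.02447934]
 [0.51166284 0.06134731]]
scene orange 6250 ((0.5431596040725708, 0.05437678098678589), (0.19284766912460327, 0.1202758401632309), 24.20926284790039)
[[ 0.4305551   0.06968524]
 [ 0.47987664 -0.04001281]
 [ 0.6557641   0.03906833]
 [ 0.6064426   0.14876637]]
scene blue 98 ((0.49913498759269714, 0.03475376218557358), (0.019487639889121056, 0.03989707678556442), 24.37716293334961)
[[0.48202628 0.04890218]
 [0.49849343 0.01256199]
 [0.5162437  0.02060535]
 [0.49977654 0.05694553]]
blue depth-z
[0.07404038 0.09832295 0.09993119 0.10220227 0.11248219]
(3, 209) [0.49387946 0.03215439 0.09950801] ((0.4962396025657654, 0.03276946395635605), (0.03908061236143112, 0.03956469148397446), 24.448162078857422)
(3, 69) [0.51566474 0.04125001 0.11103039] ((0.5157362222671509, 0.04106149822473526), (0.005891747772693634, 0.03829103708267212), 24.64016342163086)
[[-0.96   0.281 -0.   ]
 [ 0.281  0.96  -0.002]
 [-0.    -0.002 -1.   ]]
```

```bash
python3 - <<'E'
import numpy as np,cv2
a=np.load("top.npz")["frame"][140:320,170:350,::-1]
b=np.load("scene.npz")["frame"][130:310,260:440,::-1]
cv2.imwrite("pics/crop.png",cv2.resize(np.hstack([a,b]),None,fx=2.2,fy=2.2,interpolation=2))
E
```

```text
(no output)
```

View pics/crop.png

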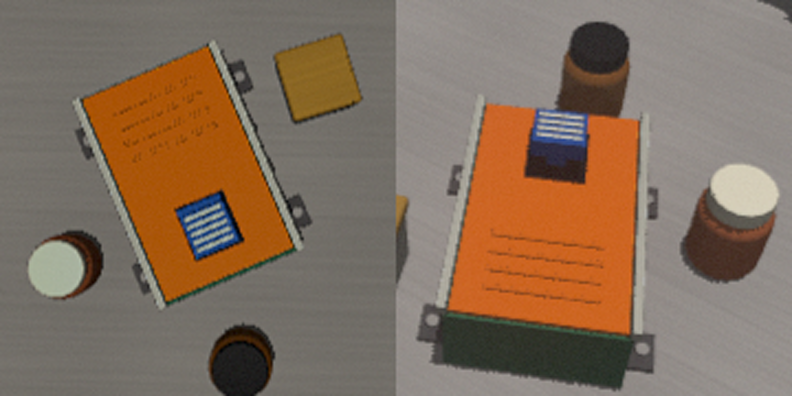

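```bash
cat > plan.py <<'E'
import sys,numpy as np
from cell import observe
from scipy.spatial.transform import Rotation as R
# args: along-u offset from pad, cross offset, z of TCP
yaw=np.deg2rad(24.2);u=np.array([np.cos(yaw),np.sin(yaw),0]);v=np.array([-u[1],u[0],0])
pad=np.array([.4958,.0328,0.1])
s=observe();Rm=R.from_rotvec(s["ee_rot"]).as_matrix()
rel=s["position"]-pad
ty=np.arctan2(Rm[1,0],Rm[0,0])
print("t",round(s["clock"],2),"along %.2f cross %.2f z %.2f mm"%(rel@u*1e3,rel@v*1e3,s["position"][2]*1e3),"yaw",np.rad2deg(ty).round(2),"tilt",np.rad2deg(np.arccos(-Rm[2,2])).round(2),"F uvz",(s["force"]@np.c_[u,v,[0,0,1]]).round(2),"w",round(s["width"],3),"q",s["joints"].round(2))
if len(sys.argv)>1:
    a,c,z=map(float,sys.argv[1:4])
    t=pad+u*a/1e3+v*c/1e3;t[2]=z/1e3
    d=Rm.T@(t-s["position"])*100
    turn=-np.rad2deg((yaw-ty+np.pi)%(2*np.pi)-np.pi)
    print("delta cm",d.round(2),"turn",turn.round(2))
E
python3 plan.py 6 0 150
```

```text
t 0.1 along -59.89 cross 648.05 z 226.01 mm yaw 163.68 tilt 0.08 F uvz [-0.16 -1.43 -1.1 ] w 0.997 q [-1.39  0.44  0.02  1.57 -0.01  1.13 -0.08]
delta cm [-47.11 -44.97   7.67] turn 139.48
```

Request:
arm_command --deltas '[{"xyz": [-2.5,-2.4,0],"turn": 6,"jaw": 255},{"xyz": [-5,-4.8,0],"turn": 13,"jaw": 255},{"xyz": [-7.5,-7.2,0],"turn": 20,"jaw": 255},{"xyz": [-10,-9.6,0],"turn": 27,"jaw": 255},{"xyz": [-12.5,-12,0],"turn": 34,"jaw": 255}]' --force 20

```text
clock: 0.52
position: [0.2622, 0.4473, 0.2259]
ee_rot: [1.344, 2.839, -0.003]
force: [-0.0, -0.1, 0.3]
width: 0.685
```

```bash
python3 plan.py 6 0 150
```

```text
t 0.52 along -43.14 cross 473.82 z 225.87 mm yaw 129.34 tilt 0.12 F uvz [-0.07 -0.05  0.32] w 0.685 q [-1.29  0.26  0.18  1.84 -0.05  1.05 -0.4 ]
delta cm [-47.01  -7.62   7.65] turn 105.14
```

Request:
arm_command --deltas '[{"xyz": [-3.6,-0.6,0],"turn": 7,"jaw": 255},{"xyz": [-7.2,-1.2,0],"turn": 14,"jaw": 255},{"xyz": [-10.8,-1.8,0],"turn": 21,"jaw": 255},{"xyz": [-14.4,-2.4,0],"turn": 28,"jaw": 255},{"xyz": [-18,-3,0],"turn": 35,"jaw": 255}]'

```text
clock: 0.93
position: [0.3534, 0.2873, 0.226]
ee_rot: [2.142, 2.297, -0.003]
force: [1.5, 0.4, 0.1]
width: 0.323
```

```bash
python3 plan.py 6 0 150
```

```text
t 0.93 along -25.54 cross 290.45 z 226.01 mm yaw 94.0 tilt 0.12 F uvz [ 1.54 -0.24  0.13] w 0.323 q [-1.13  0.15  0.38  1.99 -0.07  1.01 -0.65]
delta cm [-26.15  13.     7.64] turn 69.8
```

Request:
arm_command --deltas '[{"xyz": [-3.4,1.7,0],"turn": 7,"jaw": 255},{"xyz": [-6.8,3.4,0],"turn": 14,"jaw": 255},{"xyz": [-10.2,5.1,0],"turn": 21,"jaw": 255},{"xyz": [-13.6,6.8,0],"turn": 28,"jaw": 255},{"xyz": [-17,8.5,0],"turn": 35,"jaw": 255}]'

```text
clock: 1.35
position: [0.4504, 0.1218, 0.2263]
ee_rot: [2.738, 1.539, -0.003]
force: [1.7, 0.5, -0.1]
width: 0.009
```

```bash
python3 plan.py 6 0 150
```

```text
t 1.35 along -4.88 cross 99.81 z 226.27 mm yaw 58.67 tilt 0.11 F uvz [ 1.75 -0.24 -0.1 ] w 0.009 q [-0.89  0.18  0.6   1.98 -0.12  1.02 -0.78]
delta cm [-4.74  8.84  7.64] turn 34.47
```

Request:
arm_command --deltas '[{"xyz": [-1.2,2.2,0],"turn": 7,"jaw": 255},{"xyz": [-2.4,4.4,1],"turn": 14,"jaw": 255},{"xyz": [-3.6,6.6,3],"turn": 21,"jaw": 255},{"xyz": [-4.7,8.8,5],"turn": 28,"jaw": 255},{"xyz": [-4.7,8.8,7],"turn": 34.5,"jaw": 255}]'

```text
clock: 1.77
position: [0.5033, 0.0311, 0.1561]
ee_rot: [3.072, 0.64, 0.002]
force: [-0.5, 0.5, 0.5]
width: 0.004
```

```bash
python3 plan.py 6 0 110
```

```text
t 1.77 along 6.14 cross -4.67 z 156.13 mm yaw 23.53 tilt 0.25 F uvz [-0.26  0.7   0.46] w 0.004 q [-0.72  0.37  0.73  2.   -0.31  0.89 -0.99]
delta cm [-0.02 -0.49  4.61] turn -0.67
```

Request:
arm_command --deltas '[{"xyz": [0,-0.5,1.5],"turn": -0.7,"jaw": 255},{"xyz": [0,-0.5,3],"turn": -0.7,"jaw": 255},{"xyz": [0,-0.5,4.4],"turn": -0.7,"jaw": 255},{"xyz": [0,-0.5,4.4],"turn": -0.7,"jaw": 255},{"xyz": [0,-0.5,4.4],"turn": -0.7,"jaw": 255}]'

```text
clock: 2.18
position: [0.5008, 0.0353, 0.1117]
ee_rot: [3.067, 0.658, -0.001]
force: [-0.0, 0.4, 0.9]
width: 0.007
```

```bash
python3 plan.py 6 0 100; python3 - <<'E'
from cell import get_image
import cv2,numpy as np
o=[]
for n,(r,c) in(("top",(140,170)),("scene",(130,260))):
    o.append(get_image(n)["frame"][r:r+180,c:c+180,::-1])
cv2.imwrite("pics/c1.png",cv2.resize(np.hstack(o),None,fx=2.2,fy=2.2,interpolation=2))
E
```

```text
t 2.18 along 5.53 cross 0.21 z 111.72 mm yaw 24.21 tilt 0.26 F uvz [0.16 0.36 0.92] w 0.007 q [-0.69  0.43  0.68  2.04 -0.37  0.79 -0.93]
delta cm [0.05 0.02 1.17] turn 0.01
```

View pics/c1.png

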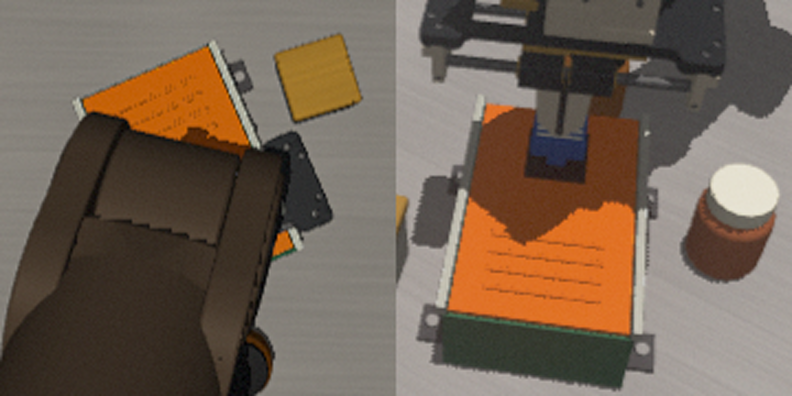

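Request:
arm_command --deltas '[{"xyz": [0,0,0.5],"turn": 0,"jaw": 255},{"xyz": [0,0,1.0],"turn": 0,"jaw": 255},{"xyz": [0,0,1.05],"turn": 0,"jaw": 255},{"xyz": [0,0,1.05],"turn": 0,"jaw": 255}]'

```text
clock: 2.62
position: [0.5017, 0.0355, 0.1021]
ee_rot: [3.068, 0.658, 0.003]
force: [0.7, 0.3, 0.2]
width: 0.005
```

```bash
python3 plan.py 6 0 100
```

```text
t 2.62 along 6.48 cross 0.01 z 102.15 mm yaw 24.23 tilt 0.25 F uvz [0.78 0.   0.25] w 0.005 q [-0.67  0.45  0.67  2.05 -0.39  0.77 -0.92]
delta cm [-0.05  0.    0.21] turn 0.03
```

Request:
arm_command --deltas '[{"xyz": [0,0,0.1],"turn": 0,"jaw": 255},{"xyz": [0,0,0.1],"turn": 0,"jaw": 255},{"xyz": [0,0,0.1],"turn": 0,"jaw": 255}]'

```text
clock: 2.87
position: [0.5018, 0.0355, 0.1012]
ee_rot: [3.068, 0.658, 0.003]
force: [0.4, -0.3, 0.9]
width: 0.003
```

```bash
python3 plan.py 6 0 100
```

```text
t 2.87 along 6.57 cross 0.00 z 101.21 mm yaw 24.23 tilt 0.26 F uvz [ 0.22 -0.38  0.88] w 0.003 q [-0.67  0.45  0.67  2.05 -0.39  0.76 -0.92]
delta cm [-0.06 -0.    0.12] turn 0.03
```

Request:
arm_command --deltas '[{"xyz": [0,0,0.1],"turn": 0,"jaw": 255},{"xyz": [0,0,0.1],"turn": 0,"jaw": 255},{"xyz": [0,0,0.1],"turn": 0,"jaw": 255}]'

```text
clock: 3.12
position: [0.502, 0.0355, 0.1004]
ee_rot: [3.068, 0.658, 0.004]
force: [-0.1, -0.5, 2.2]
width: 0.007
```

```bash
python3 plan.py 6 0 100
```

```text
t 3.12 along 6.72 cross -0.11 z 100.35 mm yaw 24.22 tilt 0.27 F uvz [-0.28 -0.46  2.17] w 0.007 q [-0.67  0.45  0.66  2.05 -0.39  0.76 -0.92]
delta cm [-0.07 -0.01  0.04] turn 0.02
```

Request:
arm_command --deltas '[{"xyz": [-0.05,0,0.3],"turn": 0,"jaw": 255},{"xyz": [-0.05,0,0.6],"turn": 0,"jaw": 255},{"xyz": [-0.05,0,0.6],"turn": 0,"jaw": 255},{"xyz": [-0.05,0,0.6],"turn": 0,"jaw": 255}]'

```text
clock: 3.45
position: [0.5018, 0.0354, 0.0943]
ee_rot: [3.068, 0.658, 0.004]
force: [0.5, 0.5, 3.8]
width: 0.003
```

```bash
python3 plan.py 9 0 94.4
```

```text
t 3.45 along 6.56 cross -0.12 z 94.32 mm yaw 24.23 tilt 0.28 F uvz [0.71 0.23 3.83] w 0.003 q [-0.67  0.46  0.66  2.06 -0.4   0.75 -0.91]
delta cm [ 0.24 -0.01 -0.01] turn 0.03
```

Request:
arm_command --deltas '[{"xyz": [0.15,0,0],"turn": 0,"jaw": 255},{"xyz": [0.3,0,0],"turn": 0,"jaw": 255},{"xyz": [0.4,0,0],"turn": 0,"jaw": 255},{"xyz": [0.4,0,0],"turn": 0,"jaw": 255}]'

```text
clock: 3.78
position: [0.5049, 0.0368, 0.0939]
ee_rot: [3.067, 0.658, 0.002]
force: [-1.2, -1.2, -1.2]
width: 0.007
```

```bash
python3 plan.py 14 0 94.4
```

```text
t 3.78 along 9.90 cross -0.08 z 93.88 mm yaw 24.22 tilt 0.26 F uvz [-1.58 -0.6  -1.16] w 0.007 q [-0.66  0.46  0.66  2.05 -0.4   0.75 -0.91]
delta cm [ 0.41 -0.01 -0.05] turn 0.02
```

Request:
arm_command --deltas '[{"xyz": [0.1,0,0],"turn": 0,"jaw": 255},{"xyz": [0.2,0,0],"turn": 0,"jaw": 255},{"xyz": [0.2,0,0],"turn": 0,"jaw": 255}]'

```text
clock: 4.03
position: [0.5066, 0.0376, 0.0938]
ee_rot: [3.067, 0.658, 0.001]
force: [-1.5, -1.7, 0.9]
width: 0.002
```

```bash
python3 plan.py 14 0 94.4
```

```text
t 4.03 along 11.83 cross -0.07 z 93.77 mm yaw 24.22 tilt 0.26 F uvz [-2.07 -0.95  0.86] w 0.002 q [-0.66  0.47  0.65  2.05 -0.4   0.76 -0.91]
delta cm [ 0.22 -0.01 -0.06] turn 0.02
```

Request:
arm_command --deltas '[{"xyz": [0.1,0,-0.05],"turn": 0,"jaw": 255},{"xyz": [0.2,0,-0.05],"turn": 0,"jaw": 255},{"xyz": [0.2,0,-0.05],"turn": 0,"jaw": 255}]'

```text
clock: 4.28
position: [0.5079, 0.0382, 0.0939]
ee_rot: [3.067, 0.658, -0.001]
force: [-4.1, -1.9, -2.3]
width: 0.002
```

```bash
python3 plan.py 14 0 94.4
```

```text
t 4.28 along 13.19 cross -0.04 z 93.90 mm yaw 24.21 tilt 0.26 F uvz [-4.57 -0.05 -2.34] w 0.002 q [-0.66  0.47  0.65  2.04 -0.4   0.76 -0.91]
delta cm [ 0.08 -0.   -0.05] turn 0.01
```

Request:
arm_command --deltas '[{"xyz": [0.1,0,0],"turn": 0,"jaw": 255},{"xyz": [0.2,0,0],"turn": 0,"jaw": 255},{"xyz": [0.2,0,0],"turn": 0,"jaw": 255}]'

```text
clock: 4.53
position: [0.5099, 0.0391, 0.0939]
ee_rot: [3.067, 0.658, -0.001]
force: [-2.1, -1.2, -1.5]
width: 0.005
```

```bash
python3 plan.py 6 0 92.2
```

```text
t 4.53 along 15.46 cross -0.01 z 93.87 mm yaw 24.22 tilt 0.27 F uvz [-2.4  -0.28 -1.53] w 0.005 q [-0.66  0.47  0.65  2.04 -0.4   0.76 -0.91]
delta cm [-0.95 -0.    0.17] turn 0.02
```

Request:
arm_command --deltas '[{"xyz": [0.15,0,0],"turn": 0,"jaw": 255},{"xyz": [0.3,0,0],"turn": 0,"jaw": 255},{"xyz": [0.3,0,0],"turn": 0,"jaw": 255}]'

```text
clock: 4.78
position: [0.5129, 0.0405, 0.0939]
ee_rot: [3.067, 0.658, -0.001]
force: [-1.6, -1.3, -1.7]
width: 0.004
```

```bash
python3 plan.py 6 0 92.2;  python3 - <<'E'
from cell import get_image
from h import *
im=get_image("scene");p,a=pts(im,"orange",.073)
u=np.array([.9121,.4099]);print("orange far edge",np.sort((p-[.4958,.0328])@u)[-20:].round(4)[::4])
im0=np.load("scene.npz");p,a=pts(im0,"orange",.073);print(np.sort((p-[.4958,.0328])@u)[-20:].round(4)[::4])
c=im["frame"][110:310,250:450,::-1];c0=im0["frame"][110:310,250:450,::-1]
cv2.imwrite("pics/c2.png",cv2.resize(np.hstack([c0,c]),None,fx=2,fy=2,interpolation=2))
E
```

```text
t 4.78 along 18.77 cross -0.03 z 93.86 mm yaw 24.23 tilt 0.27 F uvz [-2.04 -0.56 -1.73] w 0.004 q [-0.66  0.48  0.65  2.03 -0.41  0.76 -0.91]
delta cm [-1.28 -0.    0.17] turn 0.03
orange far edge [0.1602 0.1603 0.1604 0.1605 0.1607]
[0.148  0.1481 0.1482 0.1483 0.1484]
```

View pics/c2.png

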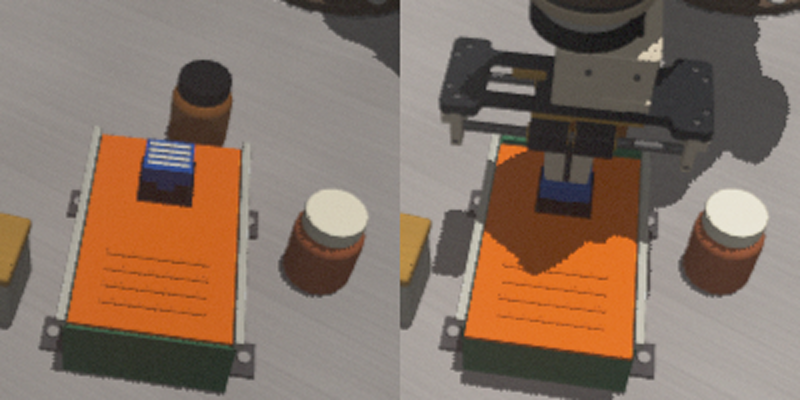

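Request:
arm_command --deltas '[{"xyz": [0.3,0,0],"turn": 0,"jaw": 255},{"xyz": [0.6,0,0],"turn": 0,"jaw": 255},{"xyz": [0.9,0,0],"turn": 0,"jaw": 255},{"xyz": [1.2,0,0],"turn": 0,"jaw": 255},{"xyz": [1.2,0,0],"turn": 0,"jaw": 255}]'

```text
clock: 5.25
position: [0.5248, 0.0458, 0.0939]
ee_rot: [3.067, 0.659, 0.001]
force: [-1.4, -0.3, -0.4]
width: 0.004
```

```bash
python3 plan.py 93 0 93.9
```

```text
t 5.25 along 31.75 cross -0.01 z 93.90 mm yaw 24.26 tilt 0.28 F uvz [-1.39  0.35 -0.38] w 0.004 q [-0.66  0.49  0.65  2.   -0.41  0.78 -0.92]
delta cm [ 6.13  0.01 -0.  ] turn 0.06
```

Request:
arm_command --deltas '[{"xyz": [0.3,0,0],"turn": 0,"jaw": 255},{"xyz": [0.6,0,0],"turn": 0,"jaw": 255},{"xyz": [0.9,0,0],"turn": 0,"jaw": 255},{"xyz": [1.2,0,0],"turn": 0,"jaw": 255},{"xyz": [1.4,0,0],"turn": 0,"jaw": 255}]'

```text
clock: 5.67
position: [0.5381, 0.0518, 0.094]
ee_rot: [3.067, 0.659, 0.002]
force: [-3.0, -1.3, 0.7]
width: 0.004
```

```bash
python3 plan.py 93 0 93.9
```

```text
t 5.67 along 46.37 cross 0.00 z 93.99 mm yaw 24.27 tilt 0.29 F uvz [-3.27 -0.01  0.72] w 0.004 q [-0.66  0.51  0.64  1.97 -0.42  0.79 -0.92]
delta cm [4.66 0.01 0.01] turn 0.07
```

Request:
arm_command --deltas '[{"xyz": [0.2,0,0.01],"turn": 0,"jaw": 255},{"xyz": [0.4,0,0.01],"turn": 0,"jaw": 255},{"xyz": [0.6,0,0.01],"turn": 0,"jaw": 255},{"xyz": [0.8,0,0.01],"turn": 0,"jaw": 255},{"xyz": [1.0,0,0.01],"turn": 0,"jaw": 255}]'

```text
clock: 6.08
position: [0.5477, 0.0561, 0.0941]
ee_rot: [3.067, 0.66, 0.003]
force: [-4.8, -2.5, 5.2]
width: 0.004
```

```bash
python3 plan.py 93 0 93.9
```

```text
t 6.08 along 56.86 cross 0.01 z 94.15 mm yaw 24.28 tilt 0.29 F uvz [-5.4  -0.36  5.23] w 0.004 q [-0.66  0.52  0.64  1.95 -0.42  0.81 -0.93]
delta cm [3.61 0.01 0.03] turn 0.08
```

Request:
arm_command --deltas '[{"xyz": [0,0,0.04],"turn": 0,"jaw": 255},{"xyz": [0.2,0,0.04],"turn": 0,"jaw": 255},{"xyz": [0.3,0,0.04],"turn": 0,"jaw": 255}]'

```text
clock: 6.33
position: [0.5505, 0.0574, 0.0937]
ee_rot: [3.067, 0.659, 0.003]
force: [-1.3, -1.0, 3.1]
width: 0.005
```

```bash
python3 plan.py 93 0 93.9
```

```text
t 6.33 along 59.99 cross 0.00 z 93.69 mm yaw 24.27 tilt 0.29 F uvz [-1.56 -0.39  3.12] w 0.005 q [-0.66  0.53  0.64  1.94 -0.42  0.81 -0.93]
delta cm [ 3.3   0.   -0.02] turn 0.07
```

Sliding with light force; continuing.

Request:
arm_command --deltas '[{"xyz": [0.25,0,-0.01],"turn": 0,"jaw": 255},{"xyz": [0.5,0,-0.01],"turn": 0,"jaw": 255},{"xyz": [0.75,0,-0.01],"turn": 0,"jaw": 255},{"xyz": [1.0,0,-0.01],"turn": 0,"jaw": 255},{"xyz": [1.2,0,-0.01],"turn": 0,"jaw": 255}]'

```text
clock: 6.75
position: [0.5617, 0.0624, 0.0937]
ee_rot: [3.067, 0.66, 0.002]
force: [-2.6, -1.7, 2.1]
width: 0.001
```

```bash
python3 plan.py 93 0 93.9
```

```text
t 6.75 along 72.22 cross 0.03 z 93.72 mm yaw 24.28 tilt 0.29 F uvz [-3.08 -0.48  2.11] w 0.001 q [-0.65  0.55  0.64  1.91 -0.43  0.82 -0.94]
delta cm [ 2.08  0.01 -0.02] turn 0.08
```

Request:
arm_command --deltas '[{"xyz": [0.25,0,0],"turn": 0,"jaw": 255},{"xyz": [0.5,0,0],"turn": 0,"jaw": 255},{"xyz": [0.75,0,0],"turn": 0,"jaw": 255},{"xyz": [1.0,0,0],"turn": 0,"jaw": 255},{"xyz": [1.2,0,0],"turn": 0,"jaw": 255}]'

```text
clock: 7.17
position: [0.5729, 0.0675, 0.0937]
ee_rot: [3.067, 0.66, 0.002]
force: [-2.3, -1.2, 2.7]
width: 0.004
```

```bash
python3 plan.py 93 0 93.9
```

```text
t 7.17 along 84.55 cross 0.03 z 93.72 mm yaw 24.28 tilt 0.3 F uvz [-2.6  -0.13  2.69] w 0.004 q [-0.65  0.56  0.64  1.88 -0.43  0.84 -0.94]
delta cm [ 0.84  0.   -0.02] turn 0.08
```

Cover at about 78 mm. Approaching the end stop slowly.

Request:
arm_command --deltas '[{"xyz": [0.2,0,0],"turn": 0,"jaw": 255},{"xyz": [0.4,0,0],"turn": 0,"jaw": 255},{"xyz": [0.6,0,0],"turn": 0,"jaw": 255},{"xyz": [0.7,0,0],"turn": 0,"jaw": 255},{"xyz": [0.7,0,0],"turn": 0,"jaw": 255}]'

```text
clock: 7.58
position: [0.58, 0.0706, 0.0939]
ee_rot: [3.066, 0.66, 0.004]
force: [0.4, 0.6, 3.3]
width: 0.004
```

```bash
python3 plan.py 95 0 93.9
```

```text
t 7.58 along 92.29 cross 0.02 z 93.94 mm yaw 24.29 tilt 0.32 F uvz [0.6  0.37 3.29] w 0.004 q [-0.65  0.57  0.63  1.86 -0.44  0.85 -0.95]
delta cm [0.27 0.   0.  ] turn 0.09
```

Request:
arm_command --deltas '[{"xyz": [0.1,0,0],"turn": 0,"jaw": 255},{"xyz": [0.2,0,0],"turn": 0,"jaw": 255},{"xyz": [0.2,0,0],"turn": 0,"jaw": 255}]'

```text
clock: 7.83
position: [0.5812, 0.0712, 0.0937]
ee_rot: [3.066, 0.66, 0.002]
force: [-3.7, -2.3, 3.4]
width: 0.004
```

```bash
python3 plan.py 95 0 93.9; python3 - <<'E'
from cell import get_image
from h import *
im=get_image("scene");p,a=pts(im,"orange",.073)
u=np.array([.9121,.4099]);print("cover open",np.sort((p-[.4958,.0328])@u)[-10].round(4)-.1482)
cv2.imwrite("pics/s3.png",im["frame"][:,:,::-1])
E
```

```text
t 7.83 along 93.64 cross 0.02 z 93.74 mm yaw 24.28 tilt 0.3 F uvz [-4.26 -0.57  3.43] w 0.004 q [-0.65  0.57  0.63  1.86 -0.44  0.85 -0.95]
delta cm [ 0.14  0.   -0.02] turn 0.08
cover open 0.08679999999999999
```

View pics/s3.png

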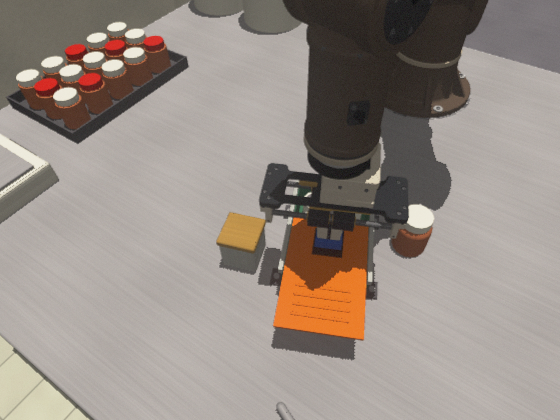

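Request:
arm_command --deltas '[{"xyz": [0.1,0,0],"turn": 0,"jaw": 255},{"xyz": [0.1,0,0],"turn": 0,"jaw": 255},{"xyz": [0.05,0,-0.5],"turn": 0,"jaw": 255},{"xyz": [0,0,-1.2],"turn": 0,"jaw": 255},{"xyz": [-0.1,0,-3],"turn": 0,"jaw": 255}]'

```text
clock: 8.3
position: [0.5796, 0.0713, 0.1229]
ee_rot: [3.066, 0.66, -0.001]
force: [-0.3, 0.0, 0.6]
width: 0.009
```

Request:
arm_command --deltas '[{"xyz": [0,0,-3],"turn": 0,"jaw": 255},{"xyz": [-2,0,-6],"turn": 0,"jaw": 255},{"xyz": [-5,0,-9],"turn": 0,"jaw": 255},{"xyz": [-8,0,-11],"turn": 0,"jaw": 255},{"xyz": [-11,0,-12],"turn": 0,"jaw": 255}]'

```text
clock: 8.72
position: [0.4801, 0.026, 0.2459]
ee_rot: [3.067, 0.66, 0.007]
force: [0.4, -0.2, 0.2]
width: 0.004
```

Request:
arm_command --deltas '[{"xyz": [-3,2,-2],"turn": 0,"jaw": 255},{"xyz": [-3,5,-3],"turn": 0,"jaw": 255},{"xyz": [-3,8,-3],"turn": 0,"jaw": 255},{"xyz": [-3,11,-3],"turn": 0,"jaw": 255},{"xyz": [-3,11,-3],"turn": 0,"jaw": 255}]'

```text
clock: 9.13
position: [0.4999, -0.092, 0.2783]
ee_rot: [3.065, 0.651, 0.014]
force: [-0.2, -0.1, 0.0]
width: 0.0
```

```bash
python3 plan.py; python3 - <<'E'
from cell import get_image
from h import *
u=np.array([.9121,.4099])
for n in("scene","top"):
    im=get_image(n);p,a=pts(im,"orange",.073)
    print("cover edge",np.sort((p-[.4958,.0328])@u)[-10].round(4)-.1482)
    m=mask(im,"blue");ys,xs=np.nonzero(m);K=im["camera_matrix"];T=im["cam_to_world"];d=im["depth"][ys,xs]
    W=T[:3,:3]@np.stack([(xs-K[0,2])/K[0,0]*d,-(ys-K[1,2])/K[1,1]*d,-d])+T[:3,3:]
    print(n,len(xs),"blue z pct",np.percentile(W[2],[25,50,75,90,98]).round(4), "flat along",((W[:2].T-[.4958,.0328])@u).mean())
    im0=np.load(n+".npz");print("diff px",[(k) for k in ()])
    cv2.imwrite(f"pics/{n}4.png",im["frame"][:,:,::-1])
E
```

```text
t 9.13 along -47.46 cross -115.50 z 278.26 mm yaw 23.97 tilt 0.69 F uvz [-0.2  -0.07  0.03] w 0.0 q [-0.63  0.23  0.88  1.83 -0.19  1.15 -0.84]
cover edge 0.0867
scene 197 blue z pct [0.0995 0.1009 0.1116 0.1123 0.1129] flat along 0.094579490803792
diff px []
cover edge 0.087
top 305 blue z pct [0.0986 0.1    0.1024 0.1116 0.113 ] flat along 0.09082958816178383
diff px []
```

View pics/scene4.png

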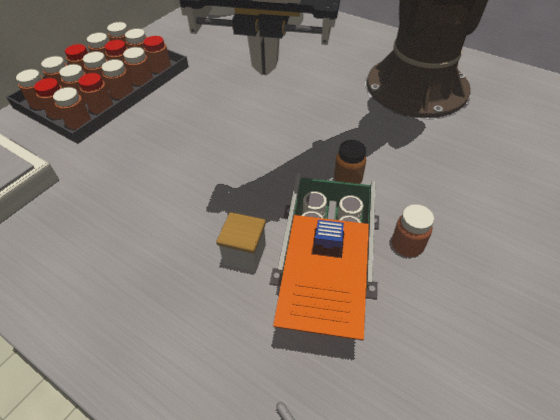

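View pics/top4.png

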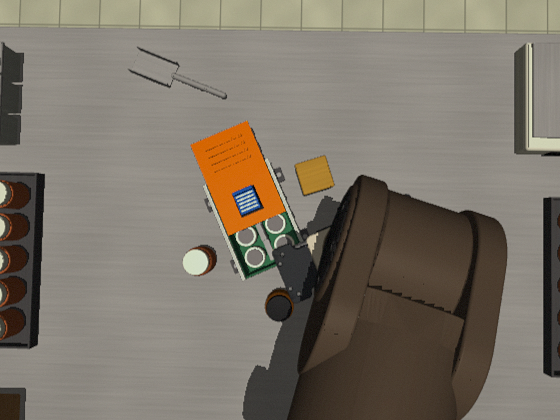

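The cover is about 87 mm open and the tab is back up, with its flat at z about 0.100. The jars at (199,260) and (279,305) and the tin at (314,175) in the top view are unmoved, and the arm is clear of everything.

```bash
python3 -c "
from cell import sign_off
print(sign_off())"
```

```text
the job is handed in; nothing more can be done
None
```

The green cap case is open and the job was handed in at about 9.2 s of the 48 s allowed. I pressed the tab with the closed fingers to about 6 mm, and that first depth let the cover slide. I pushed on the lip to the end stop, then lifted straight off.

**Last checks:**
- **Cover:** both cameras put it about 87 mm open.
- **Tab:** its flat is back at z ≈ 100 mm, so it is standing up.
- **Bystanders:** by eye, the jars and the tin stand where they were at the start; I did not measure them.
- **Robot:** it touches nothing, and the wrist reads about 0 N.
- **Push force:** it stayed at about 5.5 N or less in every reading taken.

**Disagreements:**
- **Vertical force:** while sliding, it often read below the expected spring force, at times slightly negative. I put this down to friction at the lip or sensor bias. The pictures showed the cover moving with the fingers.
- **Lip position:** the fingers met the lip about 3 mm sooner than I had worked out from the pictures.

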